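Set the tiles on the curved sensor carrier with one fingertip stroke

TASK

The five dark sensor tiles on the white curved carrier have just been glued and need setting: with the shut fingertips press the first tile, the one by the round post, lightly down on the springs, then stroke along the middle of the arc over every tile to the fifth one by the oblong block, in one pass without letting the carrier spring back up. Finish still holding that fifth tile lightly pressed down and keep still; press gently all along, a few millimetres of spring and no more than 9, do not grip or pull up the carrier, and leave everything else on the bench where it stands.

Things in the scene. Friction and masses are not known exactly. Their poses are not given: they have to be found in the camera images.
- jig: Dark metal base plate 250 (x) x 145 (y) x 15 mm, fixed; origin at the centre of its underside on the bench, z up. Two steel posts, tops 55 mm above the bench, stand beyond the ends of the white arc-shaped carrier, 40 mm from the end tiles' centres: round (20 mm across, x -90, y -61 mm) by the first tile, an oblong block (36 (x) x 16 mm, x +90, y -61 mm) by the fifth.
- carrier (a joint): How far (m) the white carrier is pressed straight down on its springs: 0 at rest, negative if pulled up; 700 N/m, damped, stop at 14 mm; it stays level wherever pressed. 30 mm wide, 8 mm thick, flat top 45 mm above the bench; middle line an arc of radius 90 mm, 144 degrees, about the jig's x 0, y -67.5 mm. Beside it nothing within 40 mm of that line is higher, save the posts.
- tile1 (a point): Middle of the top face of the first dark sensor tile (28 mm along the arc, 22 mm across, flush with the carrier's top), counted from the round post. Axes as the jig's; moves down with the carrier. Tile centres are 30 degrees (47 mm) apart on the arc. The end next to the round post.
- tile2 (a point): Middle of the top face of the second dark sensor tile (28 mm along the arc, 22 mm across, flush with the carrier's top), counted from the round post. Axes as the jig's; moves down with the carrier. Tile centres are 30 degrees (47 mm) apart on the arc.
- tile3 (a point): Middle of the top face of the third dark sensor tile (28 mm along the arc, 22 mm across, flush with the carrier's top), counted from the round post. Axes as the jig's; moves down with the carrier. Tile centres are 30 degrees (47 mm) apart on the arc.
- tile4 (a point): Middle of the top face of the fourth dark sensor tile (28 mm along the arc, 22 mm across, flush with the carrier's top), counted from the round post. Axes as the jig's; moves down with the carrier. Tile centres are 30 degrees (47 mm) apart on the arc.
- tile5 (a point): Middle of the top face of the fifth dark sensor tile (28 mm along the arc, 22 mm across, flush with the carrier's top), counted from the round post. Axes as the jig's; moves down with the carrier. Tile centres are 30 degrees (47 mm) apart on the arc. The end next to the oblong block.
- gap1 (a point): Point on the carrier's top, on the arc's middle line, halfway between the first and second tiles.
- gap2 (a point): Point on the carrier's top, on the arc's middle line, halfway between the second and third tiles.
- gap3 (a point): Point on the carrier's top, on the arc's middle line, halfway between the third and fourth tiles.
- gap4 (a point): Point on the carrier's top, on the arc's middle line, halfway between the fourth and fifth tiles.
- vial: Bystander: small capped glass vial, 18 mm across, 36 mm tall, standing on the jig's base plate in the hollow of the arc. Origin at the centre of its underside.
- dropper: Bystander: small amber bottle, 36 mm across, 65 mm tall, beside the jig's block end. Origin at the centre of its underside.
- dish: Bystander: clear shallow dish, 84 mm across, 16 mm tall, beside the jig's round-post end. Origin at the centre of its underside.
- tweezers: Bystander: steel tweezers, about 130 mm long, 6 mm high, lying along the outer side of the arc. Origin at the centre of its underside (roughly mid-length).
- driver: Bystander: screwdriver with a black handle, 150 mm long, lying along the jig's other long side. Origin at the centre of its underside (roughly mid-length).
- bigbottle: Bystander: large amber bottle with a blue cap, 90 mm across, 200 mm tall, at the left of the bench. Origin at the centre of its underside.
- tipbox: Bystander: white box of pipette tips with a yellow top, 120 x 85 x 61 mm, at the right of the bench. Origin at the centre of its underside.

How it is judged:
On the way, in this order (a step that is already met when the one before it is completed fails the run):
1. the fingertips press the first tile lightly down (horizontal distance between the grasp point and tile1 below 0.014 m and value of joint carrier above 0.001 m and contact force between the fingers and jig above 0.3 N), for 0.1 s.
2. the fingertips press the second tile lightly down (horizontal distance between the grasp point and tile2 below 0.014 m and value of joint carrier above 0.001 m and contact force between the fingers and jig above 0.3 N), for 0.1 s.
3. the fingertips press the third tile lightly down (horizontal distance between the grasp point and tile3 below 0.014 m and value of joint carrier above 0.001 m and contact force between the fingers and jig above 0.3 N), for 0.1 s.
4. the fingertips press the fourth tile lightly down (horizontal distance between the grasp point and tile4 below 0.014 m and value of joint carrier above 0.001 m and contact force between the fingers and jig above 0.3 N), for 0.1 s.
5. the fingertips press the fifth tile lightly down (horizontal distance between the grasp point and tile5 below 0.014 m and value of joint carrier above 0.001 m and contact force between the fingers and jig above 0.3 N), for 0.1 s.
At the end, for the whole second after the job is handed in: The fingertips rest within 14 mm of the middle of the fifth tile (by the oblong block) and hold the carrier 1 to 10 mm down, still; all bystanders are within 10 mm of where they stood (all of step 5 and value of joint carrier below 0.01 m and velocity of joint carrier between -0.01 and 0.01 m/s and distance of each of vial, dropper, dish, tweezers, driver, bigbottle, tipbox from where it was at the start of the episode below 0.01 m); the arm keeps its last pose, push and grip.
It fails at once if the press was not gentle: the carrier more than 10 mm down, or over 20 N from the fingers on the jig (value of joint carrier above 0.01 m or contact force between the fingers and jig above 20 N).
It fails at once if the carrier was pulled up, or taken between the fingers instead of touched on top (value of joint carrier below -0.003 m or ((horizontal distance between the grasp point and gap1 below 0.02 m or horizontal distance between the grasp point and gap2 below 0.02 m or horizontal distance between the grasp point and gap3 below 0.02 m or horizontal distance between the grasp point and gap4 below 0.02 m or horizontal distance between the grasp point and tile2 below 0.02 m or horizontal distance between the grasp point and tile3 below 0.02 m or horizontal distance between the grasp point and tile4 below 0.02 m or horizontal distance between the grasp point and tile1 below 0.02 m or horizontal distance between the grasp point and tile5 below 0.02 m) and z of the grasp point in the frame of tile3 below 0.006 m)).
It fails at once if the stroke was broken: the fingertips were low over the row between its end tiles with the carrier sprung back up ((horizontal distance between the grasp point and gap1 below 0.01 m or horizontal distance between the grasp point and gap2 below 0.01 m or horizontal distance between the grasp point and gap3 below 0.01 m or horizontal distance between the grasp point and gap4 below 0.01 m or horizontal distance between the grasp point and tile2 below 0.01 m or horizontal distance between the grasp point and tile3 below 0.01 m or horizontal distance between the grasp point and tile4 below 0.01 m) and z of the grasp point in the frame of tile3 below 0.031 m and value of joint carrier below 0.0005 m).
It fails at once if a bystander was moved, carried or knocked over (distance of any of vial, dropper, dish, tweezers, driver, bigbottle, tipbox from where it was at the start of the episode above 0.01 m or angle between any of vial, dropper, bigbottle, tipbox's own z axis and vertical above 0.3 rad).
It also fails if it takes over 43 s, if anything falls off the work surface, if the arm or the gripper's body presses on something with over 40 N, if the wrist force passes 120 N, or if a joint passes its speed limit or range.

ROBOT

A 6-joint arm with a two-finger parallel gripper is mounted at the origin on the work surface. World frame = base frame: x ahead of the robot, y to its left, z up, the work surface at z = 0. Lengths are in m, angles in rad, forces in N, time in s.
With the tool pointing down it reaches from about 0.25 to 0.8 m from the base axis. Payload 8.5 kg.
Tool frame: the origin (TCP) lies midway between the tips of the shut fingers; the grasp point (between the pads) lies 19 mm behind it; x points along the fingers, z is the direction in which the jaws open and shut, and the axes are right-handed (so a half turn about x gives the same grasp; the last joint's range is limited). The gripper opens to 85 mm and grips with 20 to 120 N. Pads are 22 mm wide; open, the fingers measure 114 mm over their backs; the gripper's body (76 mm by 85 mm) begins 54 mm behind the grasp point. The pads swing forward as they close: fully open they stand 13 mm farther back than shut.
Start: joints at [-1.287, 0.238, -0.013, 1.319, 0, 1.571], TCP at [0.147, -0.504, 0.231] pointing down, gripper open.
Joint ranges: [-2.66, 2.66], [-1.03, 1.9], [-1.14, 1.46], [-1.82, 2.27], [-1.45, 1.34], [-3.14, 3.14]. Speed limits (rad/s): [2.22, 2.22, 2.79, 3.14, 3.14, 3.14].

INTERFACE

Orientations are given as a rotation vector (axis times angle).
In Python, from rig import robot gives the robot as it stands. The module is installed in compiled form; this text tells all that it offers.
- The arm moves only by the shell command python3 -m inch 'ROWS' [FORCE]. ROWS is JSON, a list of rows, each a list of 5 numbers: the shift along the tool's x, y, z in m, then the turn about the tool's x in degrees, then the opening, from -1 (shut) to 1 (fully open). A call has 1 to 5 rows; each row is the pose to reach, as a shift and turn from the pose measured when the call began, along the tool's axes at that moment; what a row does not reach only later rows make up. A row lasts 1/10 s, in which the tool goes at most 50 mm and 8.59 degrees, less where a joint would pass 70% of its speed; a pose out of reach is approached as far as the arm can. A call with a gripper value outside its range is refused whole. The fingers move at their own pace and stop on an object; FORCE is the grip in N (left out, the last holds). Time passes only in rows, so rows that repeat a pose let the fingers close. It gives the time, the measured TCP pose, the force and the opening at its end, in the units of the state.
- robot.get_obs(): the state, without advancing time (a new reading comes with each control period).
- robot.snapshot(name): name is "side" or "top" or "wrist"; returns a dict with "frame" (384x512x3 uint8, blue, green, red), "z_map" (384x512 float32, m along the optical axis (not along the pixel's ray), 0 where there is no reading), "K" (3x3 intrinsics, pixels), "rvec" (rotation vector, rad) and "tvec" (3), from world to camera coordinates, as OpenCV has them. Camera axes: x right, y down, z forward; pixel columns grow to the right and rows downward; lengths in m; the calibration is good to about 2 mm. A picture is of the moment at which its call begins.
- robot.hand_in(): hands the job in, once; it reports no verdict.
Trained networks look in a picture, given as the dict that the camera call returned (one of the last four; its "shot" number tells which), for a name from the list of things; names that differ only in an ending like _2 or _b are one class to them, and where a whole thing is asked for, a point or a joint stands for the part that bears it (a point fixed in the world has none). Each returns a list of dicts, best first, with "confidence" (0 to 1); they miss things now and then, are a little off and sometimes report something else, mostly with a low value. They report only what shows in the picture. A call takes as long as a camera call.
- robot.recognise(picture, name): "at" ([row, column] in pixels, amid what is visible of it).
The state is a dict: "time": time; "joint_positions": joint angles; "dq": joint speeds; "joint_efforts": joint torques, N m; "tcp_pos": TCP position; "ee_rot": TCP orientation; "wrist_force": force on the tool from outside, world axes, zero at the start; "wrist_torque": the same for the moment, N m; "finger_gap": finger opening in m.
Only numpy, scipy, OpenCV 4.12 (cv2) and the standard library are available. Lean on these libraries where they do the work, as an engineer would, in place of code of your own. Each camera call takes 0.05 s, during which the arm holds its last target. There are 200 camera calls.

## Working session

There is one attempt and no reset: what is moved stays moved. The work goes in short steps, Python scripts to look and compute and a shell command to move; the robot and the scene stay as the last step left them, time stands still between calls to the robot, and variables do not carry over. Pictures are saved under pics/ and viewed, about 8 in all and at most 12, crops included, and the job is handed in when it is done.

```bash
mkdir -p pics; cat > h.py <<'E'
import numpy as np, cv2
from rig import robot
def P3(s,r,c):
    z=s["z_map"]; r=int(round(r));c=int(round(c)); w=z[max(r-1,0):r+2,max(c-1,0):c+2]; d=np.median(w[w>0])
    p=np.linalg.inv(s["K"])@[c,r,1]*d
    R=cv2.Rodrigues(np.array(s["rvec"],float))[0]
    return R.T@(p-np.array(s["tvec"]).ravel())
def cloud(s):
    z=s["z_map"]; r,c=np.mgrid[:z.shape[0],:z.shape[1]]
    p=np.stack([c,r,np.ones_like(c)],-1)@np.linalg.inv(s["K"]).T*z[...,None]
    R=cv2.Rodrigues(np.array(s["rvec"],float))[0]
    return (p-np.array(s["tvec"]).ravel())@R
E
python3 - <<'E'
from h import *
np.set_printoptions(precision=4,suppress=True)
o=robot.get_obs(); print(o)
for n in ["top","side"]:
    s=robot.snapshot(n); cv2.imwrite(f"pics/{n}0.png",s["frame"])
    for t in ["jig","tile1","tile2","tile3","tile4","tile5","vial","dropper","dish","tweezers","driver"]:
        for d in robot.recognise(s,t)[:6]: 
            try: print(n,t,np.array(d["at"]),round(d["confidence"],2),P3(s,*d["at"]))
            except Exception as e: print(n,t,d,e)
E
```

```text
{'time': 0.0, 'joint_positions': array([-1.287 ,  0.2388, -0.0142,  1.3192,  0.    ,  1.5708]), 'dq': array([-0.0001,  0.0007, -0.0016, -0.0013, -0.0012, -0.0018]), 'joint_efforts': array([ -0.0002, -53.8777,  34.644 ,   0.0182,  -0.0002,  -0.    ]), 'tcp_pos': array([ 0.1469, -0.5036,  0.2307]), 'ee_rot': array([ 0.9985,  1.3313, -0.9971]), 'wrist_force': array([-0.0923, -0.2137,  0.2914]), 'wrist_torque': array([ 0.0165, -0.0219,  0.0221]), 'finger_gap': 0.08527485299172281}
top jig [211.7 260.1] 0.66 [ 0.5607 -0.0175  0.0143]
top jig [195.5 423.1] 0.64 [ 0.601  -0.4484  0.0588]
top jig [207.1 261.8] 0.48 [ 0.5698 -0.0226  0.0437]
top tile1 [205.  254.1] 0.64 [ 0.5749 -0.0011  0.0445]
top tile2 [205.  254.1] 0.64 [ 0.5749 -0.0011  0.0445]
top tile3 [205.  254.1] 0.64 [ 0.5749 -0.0011  0.0445]
top tile4 [205.  254.1] 0.64 [ 0.5749 -0.0011  0.0445]
top tile5 [205.  254.1] 0.64 [ 0.5749 -0.0011  0.0445]
top vial [224.4 267.9] 0.6 [ 0.5234 -0.0388  0.0492]
top vial [208.3 257.8] 0.18 [ 0.5665 -0.0119  0.0465]
top dropper [186.4 311.9] 0.58 [ 0.6241 -0.1546  0.0646]
top dropper [204.9 2
[... 330 characters left out ...]
.57 [0.6567 0.0265 0.0021]
side tile1 [208.8 246.7] 0.56 [ 0.573  -0.0274  0.0436]
side tile2 [208.8 246.7] 0.56 [ 0.573  -0.0274  0.0436]
side tile3 [208.8 246.7] 0.56 [ 0.573  -0.0274  0.0436]
side tile4 [208.8 246.7] 0.56 [ 0.573  -0.0274  0.0436]
side tile5 [208.8 246.7] 0.56 [ 0.573  -0.0274  0.0436]
side vial [215.1 228.6] 0.48 [ 0.5221 -0.0419  0.0337]
side dropper [242.4 274. ] 0.7 [ 0.6361 -0.1748  0.0414]
side dropper [221.3 205.4] 0.25 [ 0.4554 -0.0584  0.026 ]
side dish [184.1 215.6] 0.71 [0.4798 0.1702 0.0092]
side tweezers [205.4 243.6] 0.69 [ 0.5651 -0.0095  0.0453]
side tweezers [211.7 277.5] 0.67 [0.6679 0.0181 0.0005]
side driver [220.1 205.9] 0.63 [ 0.458  -0.0535  0.0258]
```

```bash
cat > fit.py <<'E'
from h import *
from scipy.optimize import minimize
def fit(s,x0=(0.56,-0.02,-1.57),verb=True):
    P=cloud(s); ok=(s["z_map"]>0)&(np.hypot(P[...,0]-.56,P[...,1]+.02)<.16)
    C=P[ok&(abs(P[...,2]-.045)<.0035)][:,:2]; T=P[ok&(abs(P[...,2]-.055)<.003)][:,:2]
    def loc(q,X):
        c,n=np.cos(q[2]),np.sin(q[2]); d=X-q[:2]; return np.stack([d@[c,n],d@[-n,c]],-1)
    def cost(q):
        L=loc(q,C)-[0,-.0675]; r=np.hypot(*L.T); a=np.clip(np.arctan2(L[:,0],L[:,1]),-1.2566,1.2566)
        d=np.hypot(*(L-90e-3*np.stack([np.sin(a),np.cos(a)],-1)).T)
        e=np.minimum(d,.02)**2
        t=loc(q,T); d2=np.minimum(np.hypot(*(t-[-.09,-.061]).T),np.hypot(*(t-[.09,-.061]).T))
        return e.sum()+np.minimum(d2,.025).dot(np.minimum(d2,.025))
    best=min((minimize(cost,[x0[0]+a,x0[1]+b,x0[2]+c],method="Nelder-Mead",options=dict(xatol=1e-5,fatol=1e-9,maxiter=2000)) for a in(-.02,.02) for b in(-.02,.02) for c in(-.3,0,.3)),key=lambda r:r.fun)
    if verb: print(len(C),len(T),best.x,best.fun)
    return best.x
def pts(q):
    c,n=np.cos(q[2]),np.sin(q[2]); out=[]
    for deg in range(-60,61,15):
        a=np.radians(deg); x,y=.09*np.sin(a),-.0675+.09*np.cos(a)
        out.append([q[0]+c*x-n*y,q[1]+n*x+c*y])
    return np.array(out)
def draw(s,q,f,box):
    im=s["frame"].copy(); X=np.c_[pts(q),np.full(9,.045)]
    u=cv2.projectPoints(X,np.array(s["rvec"],float),np.array(s["tvec"],float),s["K"],None)[0][:,0]
    r0,r1,c0,c1=box; k=min(800/(c1-c0),600/(r1-r0)); im=cv2.resize(im[r0:r1,c0:c1],None,fx=k,fy=k)
    for i,p in enumerate((u-[c0,r0]+.5)*k): cv2.circle(im,tuple(int(v) for v in p),3,(0,0,255) if i%2==0 else (0,255,0),-1); cv2.putText(im,str(i),tuple(int(v)+5 for v in p),0,.5,(255,0,0))
    cv2.imwrite(f,im)
E
python3 - <<'E'
from fit import *
np.set_printoptions(precision=4,suppress=True)
s=robot.snapshot("top"); q=fit(s); print(pts(q)); draw(s,q,"pics/a.png",(150,290,160,350))
E
```

```text
955 121 [ 0.5603 -0.0197 -1.1491] 0.1081846395663039
[[ 0.5079  0.0422]
 [ 0.5307  0.0368]
 [ 0.5514  0.0256]
 [ 0.5685  0.0095]
 [ 0.5808 -0.0105]
 [ 0.5876 -0.033 ]
 [ 0.5883 -0.0565]
 [ 0.5828 -0.0794]
 [ 0.5717 -0.1   ]]
```

View pics/a.png

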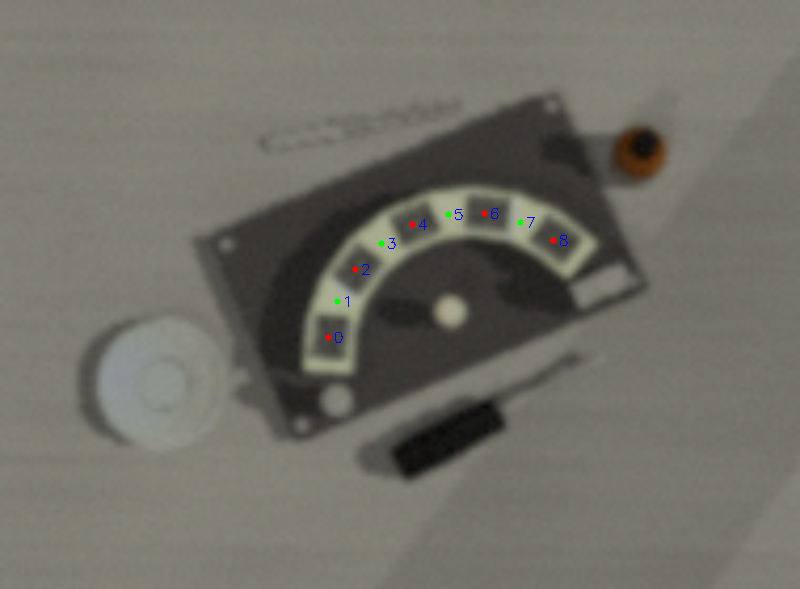

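The overlay shows the five red dots (0,2,4,6,8) on the dark tiles, from (328,337) by the round post to (553,240) by the block. The fit is good.

```bash
cat > go.py <<'E'
import sys
from h import *
np.set_printoptions(precision=4,suppress=True)
def axes(): 
    o=robot.get_obs(); return o,cv2.Rodrigues(np.array(o["ee_rot"]))[0]
def shift(t):
    o,R=axes(); return R.T@(np.array(t)-o["tcp_pos"])
E
python3 - <<'E'
from go import *
o,R=axes(); print(R); print(shift([.508,.042,.11])); 
E
python3 -m inch '[[0,0,0,0,-1]]' 20
```

```text
[[-0.0001  0.96    0.28  ]
 [ 0.0001  0.28   -0.96  ]
 [-1.     -0.     -0.0002]]
[ 0.1213  0.4995 -0.423 ]
time: 1.35
tcp_pos: [0.147, -0.5039, 0.2313]
ee_rot: [0.998, 1.33, -0.998]
wrist_force: [0.4, -0.5, 0.2]
finger_gap: 0.073
```

```bash
python3 -m inch '[[0,0.036,-0.03,0,-1],[0,0.072,-0.06,0,-1],[0,0.108,-0.09,0,-1],[0,0.144,-0.12,0,-1],[0,0.17,-0.145,0,-1]]' | tail -4
python3 -m inch '[[0,0.036,-0.03,0,-1],[0,0.072,-0.06,0,-1],[0,0.108,-0.09,0,-1],[0,0.144,-0.12,0,-1],[0,0.17,-0.145,0,-1]]'
python3 -c "
from go import *
o,R=axes();print(o['joint_positions'],R,shift([.508,.042,.10]))"
```

```text
tcp_pos: [0.2705, -0.3152, 0.2314]
ee_rot: [0.998, 1.33, -0.997]
wrist_force: [-0.7, 0.3, 0.2]
finger_gap: -0.0
time: 2.35
tcp_pos: [0.3942, -0.1262, 0.2317]
ee_rot: [0.997, 1.33, -0.996]
wrist_force: [0.8, -0.6, -0.2]
finger_gap: -0.0001
[-0.3102  0.0464 -0.2442  1.2788  0.0004  2.5461] [[ 0.0015  0.9596  0.2814]
 [-0.0001  0.2814 -0.9596]
 [-1.      0.0014  0.0005]] [ 0.1319  0.1564 -0.1295]
```

```bash
python3 -m inch '[[0.02,0.035,-0.028,0,-1],[0.045,0.07,-0.056,0,-1],[0.07,0.105,-0.085,0,-1],[0.10,0.14,-0.115,0,-1],[0.115,0.156,-0.13,0,-1]]' | tail -4
python3 -m inch '[[0,0,0,0,-1],[0,0,0,0,-1]]'
python3 - <<'E'
from go import *
from fit import *
s=robot.snapshot("top"); q=fit(s)
s=robot.snapshot("wrist"); 
try: q2=fit(s); print(pts(q2))
except Exception as e: print(e)
draw(s,[.5603,-.0197,-1.1491],"pics/b.png",(0,384,0,512))
print(shift([.508,.042,.05]))
E
```

```text
tcp_pos: [0.5083, 0.0447, 0.1154]
ee_rot: [0.996, 1.33, -0.995]
wrist_force: [-0.0, 0.2, 0.2]
finger_gap: 0.0001
time: 3.05
tcp_pos: [0.5079, 0.0453, 0.1147]
ee_rot: [0.994, 1.332, -0.995]
wrist_force: [0.0, 0.3, -0.9]
finger_gap: 0.0002
527 82 [ 0.5604 -0.0209 -1.1564] 0.07395294590771888
15881 1113 [ 0.5644 -0.023  -1.1766] 1.6465938609186066
[[ 0.5137  0.0404]
 [ 0.5364  0.0343]
 [ 0.5568  0.0226]
 [ 0.5734  0.006 ]
 [ 0.5852 -0.0143]
 [ 0.5913 -0.037 ]
 [ 0.5913 -0.0605]
 [ 0.5853 -0.0832]
 [ 0.5736 -0.1036]]
[ 0.066  -0.0009  0.002 ]
```

View pics/b.png

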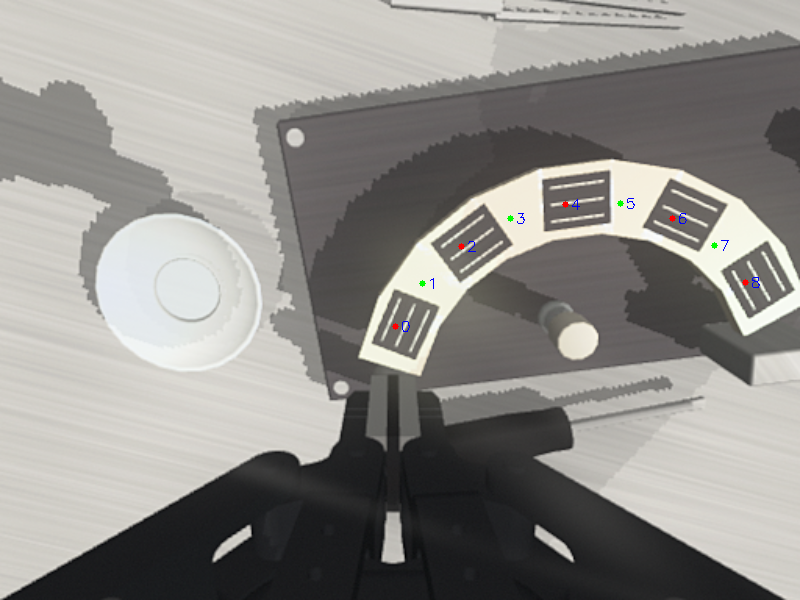

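The wrist view agrees to within about 4 mm: tile centres run from about (403,325) to (757,280), with the fit dots slightly to the left. I'll use the mean of both fits.

```bash
python3 - <<'E'
from go import *
from fit import *
Q=[.562,-.0212,-1.163]
np.save("w.npy",pts(Q)); w=np.load("w.npy"); print(w)
o,R=axes()
for i in range(9): print(i, shift([*w[i],.041]))
E
python3 -m inch '[[0.03,0,0.003,0,-1],[0.05,-0.002,0.005,0,-1],[0.06,-0.002,0.005,0,-1],[0.063,-0.002,0.005,0,-1],[0.063,-0.002,0.005,0,-1]]'
python3 -c "
from go import *
print(shift([*np.load('w.npy')[0],.045]))"
```

```text
[[ 0.5104  0.0414]
 [ 0.5332  0.0357]
 [ 0.5537  0.0243]
 [ 0.5706  0.0079]
 [ 0.5827 -0.0123]
 [ 0.5891 -0.0349]
 [ 0.5894 -0.0584]
 [ 0.5837 -0.0812]
 [ 0.5723 -0.1017]]
0 [0.075  0.0013 0.0032]
1 [0.075  0.0215 0.0152]
2 [0.075  0.038  0.0319]
3 [0.0751 0.0495 0.0524]
4 [0.0751 0.0554 0.0751]
5 [0.0751 0.0551 0.0986]
6 [0.0751 0.0489 0.1213]
7 [0.0751 0.0369 0.1415]
8 [0.0751 0.0201 0.158 ]
time: 3.65
tcp_pos: [0.5081, 0.0384, 0.0536]
ee_rot: [0.997, 1.329, -0.995]
wrist_force: [0.4, 0.7, -0.1]
finger_gap: -0.0001
[ 0.0086  0.0031 -0.0023]
```

```bash
python3 -m inch '[[0.004,0.002,-0.001,0,-1],[0.007,0.003,-0.002,0,-1],[0.009,0.003,-0.002,0,-1],[0.011,0.003,-0.002,0,-1],[0.011,0.003,-0.002,0,-1]]'
python3 -c "
from go import *
o=robot.get_obs();print(o['tcp_pos'],o['wrist_force'],shift([*np.load('w.npy')[0],.041]))"
```

```text
time: 4.15
tcp_pos: [0.5107, 0.0413, 0.0426]
ee_rot: [0.997, 1.329, -0.994]
wrist_force: [0.6, 1.0, 1.6]
finger_gap: -0.0002
[0.5107 0.0413 0.0426] [0.6356 1.0161 1.6046] [ 0.0016 -0.0002 -0.0002]
```

```bash
python3 -m inch '[[0.001,0,0,0,-1],[0.002,0,0,0,-1],[0.002,0,0,0,-1],[0.002,0,0,0,-1]]'
python3 -c "
from go import *
w=np.load('w.npy')
for i in range(3):print(shift([*w[i],.0405]))"
```

```text
time: 4.55
tcp_pos: [0.5107, 0.0413, 0.0407]
ee_rot: [0.997, 1.329, -0.994]
wrist_force: [-0.8, 0.1, 2.7]
finger_gap: 0.0001
[ 0.0002 -0.0002 -0.0002]
[0.0003 0.02   0.0118]
[0.0003 0.0365 0.0285]
```

```bash
python3 -m inch '[[0,0.004,0.002,0,-1],[0,0.008,0.004,0,-1],[0,0.012,0.0065,0,-1],[0,0.016,0.009,0,-1],[0,0.02,0.012,0,-1]]'
python3 -c "
from go import *
w=np.load('w.npy')
for i in range(1,4):print(shift([*w[i],.0405]))"
```

```text
time: 5.05
tcp_pos: [0.5337, 0.0354, 0.0407]
ee_rot: [0.997, 1.329, -0.994]
wrist_force: [-1.7, 0.7, 2.5]
finger_gap: 0.0002
[ 0.0002 -0.0004 -0.0005]
[0.0003 0.0161 0.0163]
[0.0003 0.0277 0.0368]
```

Tracking is precise; continuing over tile 2.

```bash
python3 -m inch '[[0,0.004,0.0035,0,-1],[0,0.007,0.0065,0,-1],[0,0.0105,0.01,0,-1],[0,0.0135,0.013,0,-1],[0,0.0161,0.0163,0,-1]]' && python3 -m inch '[[0,0,0,0,-1],[0,0.003,0.004,0,-1],[0,0.006,0.009,0,-1],[0,0.009,0.0145,0,-1],[0,0.0116,0.0205,0,-1]]'
python3 -c "
from go import *
w=np.load('w.npy')
for i in range(3,6):print(shift([*w[i],.0405]))"
```

```text
time: 5.55
tcp_pos: [0.5541, 0.0241, 0.0407]
ee_rot: [0.998, 1.329, -0.994]
wrist_force: [-2.3, 1.3, 2.4]
finger_gap: -0.0001
time: 6.05
tcp_pos: [0.5715, 0.0073, 0.0408]
ee_rot: [0.998, 1.329, -0.994]
wrist_force: [-1.4, 1.7, 3.4]
finger_gap: -0.0001
[ 0.0003 -0.0007 -0.0008]
[0.0004 0.0052 0.022 ]
[0.0004 0.0049 0.0455]
```

```bash
python3 -m inch '[[0,0.0015,0.004,0,-1],[0,0.003,0.0085,0,-1],[0,0.004,0.013,0,-1],[0,0.005,0.0175,0,-1],[0,0.0052,0.022,0,-1]]' && python3 -m inch '[[0,0,0,0,-1],[0,0,0.006,0,-1],[0,0,0.012,0,-1],[0,0,0.018,0,-1],[0,-0.0005,0.0235,0,-1]]'
python3 -c "
from go import *
w=np.load('w.npy')
for i in range(5,9):print(shift([*w[i],.0405]))
from fit import *
s=robot.snapshot('wrist'); draw(s,[.562,-.0212,-1.163],'pics/c.png',(0,384,0,512))"
```

```text
time: 6.55
tcp_pos: [0.583, -0.0126, 0.0409]
ee_rot: [0.998, 1.329, -0.994]
wrist_force: [-0.4, 0.7, 3.1]
finger_gap: 0.0001
time: 7.05
tcp_pos: [0.5894, -0.0358, 0.0409]
ee_rot: [0.998, 1.328, -0.994]
wrist_force: [-0.3, 1.4, 3.1]
finger_gap: 0.0
[ 0.0004 -0.     -0.001 ]
[ 0.0004 -0.0063  0.0217]
[ 0.0004 -0.0182  0.0419]
[ 0.0003 -0.035   0.0584]
```

View pics/c.png

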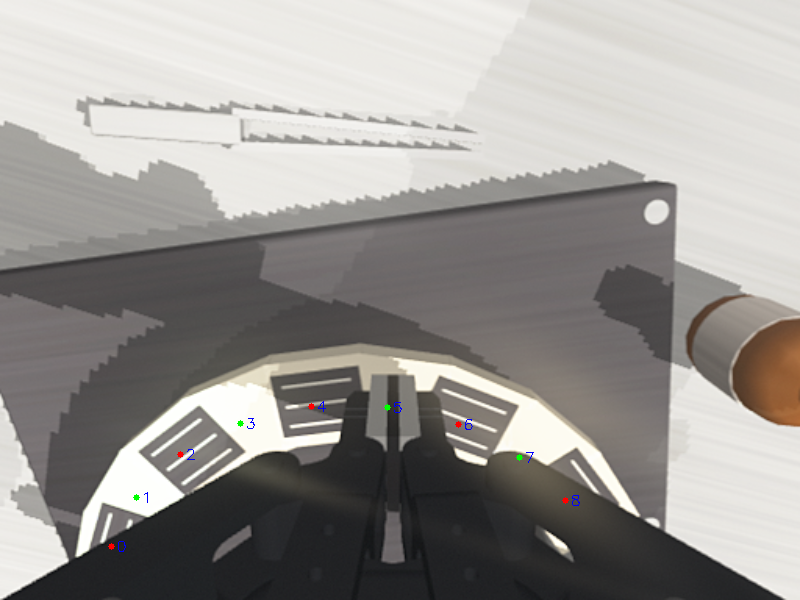

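Fingers sit mid-arc between tiles 3 (320,402) and 4 (472,418). The dots run about 3 mm left of the tile centres, so I'll bias by +2 mm along tool z.

```bash
python3 -m inch '[[0,-0.0005,0.004,0,-1],[0,-0.0015,0.009,0,-1],[0,-0.003,0.014,0,-1],[0,-0.0045,0.0185,0,-1],[0,-0.006,0.023,0,-1]]' && python3 -m inch '[[0,0,0,0,-1],[0,-0.0025,0.005,0,-1],[0,-0.0055,0.01,0,-1],[0,-0.009,0.0155,0,-1],[0,-0.0115,0.02,0,-1]]'
python3 -c "
from go import *
w=np.load('w.npy')
for i in range(7,9):print(shift([*w[i],.0405]))"
```

```text
time: 7.6
tcp_pos: [0.5902, -0.0607, 0.0409]
ee_rot: [0.998, 1.328, -0.994]
wrist_force: [-0.1, 1.4, 2.9]
finger_gap: 0.0003
time: 8.1
tcp_pos: [0.5846, -0.0837, 0.0409]
ee_rot: [0.998, 1.328, -0.994]
wrist_force: [0.2, 1.2, 3.0]
finger_gap: 0.0001
[ 0.0004 -0.0001 -0.0027]
[ 0.0004 -0.0169  0.0138]
```

```bash
python3 -m inch '[[0,-0.004,0.0035,0,-1],[0,-0.0075,0.007,0,-1],[0,-0.011,0.0105,0,-1],[0,-0.0145,0.0135,0,-1],[0,-0.017,0.016,0,-1]]' && python3 -m inch '[[0,0,0,0,-1],[0,0,0,0,-1],[0,0,0,0,-1],[0,0,0,0,-1],[0,0,0,0,-1]]'
python3 -c "
from go import *
w=np.load('w.npy')
print(shift([*w[8],.0405]), robot.get_obs()['wrist_force'])
from fit import *
Q=[.562,-.0212,-1.163]
s=robot.snapshot('wrist'); draw(s,Q,'pics/d.png',(0,384,0,512))
s=robot.snapshot('top');fit(s)
for t in ['vial','dropper','dish','tweezers','driver']:
  for d in robot.recognise(s,t)[:1]: print(t,P3(s,*d['at']))"
```

```text
time: 8.6
tcp_pos: [0.5725, -0.1042, 0.0409]
ee_rot: [0.998, 1.328, -0.994]
wrist_force: [0.7, 1.3, 1.7]
finger_gap: -0.0001
time: 9.1
tcp_pos: [0.5724, -0.1043, 0.0408]
ee_rot: [0.998, 1.328, -0.995]
wrist_force: [-0.2, -1.8, 2.4]
finger_gap: 0.0004
[ 0.0003  0.0006 -0.0025] [-0.2046 -1.7502  2.3619]
240 45 [ 0.5599 -0.0187 -1.1347] 0.02240702811722297
dropper [0.483  0.1522 0.0025]
dish [0.4773 0.1545 0.0043]
tweezers [0.6537 0.0598 0.0005]
```

View pics/d.png

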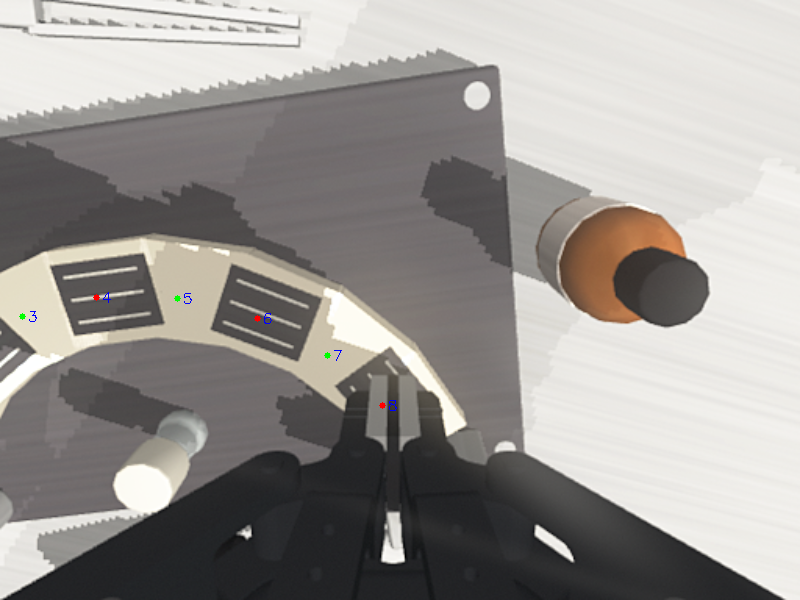

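The fingertips (about 393,400) stand on the fifth tile. The vial, dropper and tweezers look untouched.

```bash
python3 -c "
from rig import robot
print(robot.hand_in()); o=robot.get_obs(); print(o['time'],o['tcp_pos'],o['wrist_force'])"
```

```text
the job is handed in; nothing more can be done
None
the job is handed in; nothing more can be done
```

I pressed tile 1 with the shut fingertips, stroked along the arc to tile 5 in one pass, and handed the job in with tile 5 still held down. It took about 9–10 s of the 43 s. The hand-in gives no verdict, so I can't confirm that it passed.

- **Press depth:** during the stroke the tip height read a steady 40.7–40.9 mm, about 4 mm of spring. Vertical wrist force stayed at 1.7–3.4 N.
- **Final position:** the tip ended within about 3 mm of the tile 5 centre I had worked out. The last wrist picture shows it on that tile.
- **Position estimates:** the wrist picture put the tiles about 3–4 mm further along than the estimate I used. I shifted the last part of the stroke by 2 mm for that. The last overhead fit, partly hidden by the arm, differed by a few mm; both gaps are well inside the 14 mm allowed.
- **Bystanders:**
  - The vial, dropper and tweezers look undisturbed in the last wrist picture.
  - The last overhead check found the dish and tweezers close to where they were, though the dish came out 6 mm and the tweezers 15 mm from their first readings. I put that down to recognition scatter.
  - It missed the vial and driver because the arm blocked the view, and took the dish for the dropper.
  - I did not check the large bottle or the tip box.

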